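Clear the window rail onto the swing arm

ROBOT

A 6-joint arm with a two-finger parallel gripper is mounted at the origin on the work surface. World frame = base frame: x ahead of the robot, y to its left, z up, the work surface at z = 0. Lengths are in m, angles in rad, forces in N, time in s.
With the tool pointing down it reaches from about 0.325 to 0.9 m from the base axis. Payload 6.1 kg.
Tool frame: the origin (TCP) lies midway between the tips of the shut fingers; the grasp point (between the pads) lies 19 mm behind it; x points along the fingers, y is the direction in which the jaws open and shut, and the axes are right-handed (so a half turn about x gives the same grasp; the last joint's range is limited). The gripper opens to 85 mm and grips with 20 to 120 N. Pads are 22 mm wide; open, the fingers measure 114 mm over their backs; the gripper's body (76 mm by 85 mm) begins 54 mm behind the grasp point. The pads swing forward as they close: fully open they stand 13 mm farther back than shut.
Start: joints at [1.136, 0.22, 1.526, -0, 1.395, -0.126], TCP at [0.19, 0.595, 0.231] pointing down, gripper open.
Joint ranges: [-2.98, 2.98], [-0.91, 2.08], [0.09, 2.57], [-1.24, 4.39], [0.2, 2.65], [-2.68, 2.68]. Speed limits (rad/s): [2.57, 2.57, 3.01, 3.14, 3.14, 3.14].

INTERFACE

Orientations are given as [roll, pitch, yaw] about the fixed x, y, z axes, in that order (R = Rz(yaw) Ry(pitch) Rx(roll)).
In Python, from plant import movep, move_l, set_joints, gripper_to, hold, inverse_kinematics, observe, get_image, get_calibration, Unreachable, job_done gives the robot as it stands. Calls block until the motion is done:
- movep(position, orientation): joint-space move of the TCP to a pose.
- move_l(position, feed=0.15, rotation=None, max_force=None): straight line of the TCP; rotation=None keeps the orientation; feed is the mean speed in m/s. With max_force (N) it stops when the force on the tool has changed by that much, and returns True; else False.
- set_joints(angles): joint-space move.
- gripper_to(opening, f_grip=None): finger opening in m; f_grip is the grip in N (None keeps the last); returns when the fingers have stopped.
- hold(seconds).
- inverse_kinematics(position, orientation): joint angles nearest the present ones, or None.
- observe(): the state.
- get_image(name): name is "scene" or "top" or "wrist"; returns (picture, depth): 480x640x3 uint8, red, green, blue; 480x640 float32, m along the optical axis (not along the pixel's ray), 0 where there is no reading.
- get_calibration(name): a dict with "intrinsics" (3x3 intrinsics, pixels), "world_from_camera" (4x4, takes a point from camera to world coordinates). Camera axes: x right, y down, z forward; pixel columns grow to the right and rows downward; lengths in m; the calibration is good to about 2 mm. A picture is of the moment at which its call begins: read the wrist's pose just before it. get_calibration takes no time and is no camera call; for the wrist camera it gives the pose at the moment of the call.
A pose or a line that the arm cannot do raises Unreachable and nothing moves.
- job_done(): hands the job in, once; it reports no verdict.
The state is a dict: "time_s": time; "q": joint angles; "joint_velocities": joint speeds; "joint_torque": joint torques, N m; "eef_pos": TCP position; "tcp_rot": TCP orientation; "ft_force": force on the tool from outside, world axes, zero at the start; "torque": the same for the moment, N m; "opening": finger opening in m.
Only numpy, scipy, OpenCV 4.12 (cv2) and the standard library are available. Lean on these libraries where they do the work, as an engineer would, in place of code of your own. Each camera call takes 0.05 s, during which the arm holds its last target.

TASK

The window rail is to be cleared so that the window can be cleaned. Stand the mason jar fully on its cork coaster, out of the arm's way, swing the black iron arm out to its stop, then take every wooden board off the rail by its keyhole slot and hang each on a brass hook of its own on the arm while it stays swung out; last, fold the loaded arm fully back against the wall. Drop no board, leave the ramekin, egg timer and reamer where they are, and see that at the end the jar still stands on the coaster and the boards hang still on their hooks.

Things in the scene. Friction and masses are not known exactly. Their poses are not given: they have to be found in the camera images.
- board1_mid (a point): centre, half-way up, of a pale wooden paddle board hung upright on the rail: 220 tall, 12 thick, blade 72 wide, neck (upper 116 mm) 50 wide; 0.11 kg. Axes: z up, y across, x through its thickness towards the rail. The 60 mm above its keyhole is solid wood: pinch it there by the thickness, from above, fingertips 25-30 mm below the top edge. None if absent.
- board1_seat (a point): on board1, same axes, 46 mm above its centre, 64 below its top edge: where the middle of an 8 mm stud or hook lies when it hangs. The keyhole goes right through: narrow part 11 wide, its top end 4 mm above this point; wide end 28 x 28, centred 28 mm below this point. None if absent.
- board2_mid (a point): centre, half-way up, of a mid-brown wooden paddle board hung upright on the rail: 220 tall, 12 thick, blade 72 wide, neck (upper 116 mm) 50 wide; 0.11 kg. Axes: z up, y across, x through its thickness towards the rail. The 60 mm above its keyhole is solid wood: pinch it there by the thickness, from above, fingertips 25-30 mm below the top edge. None if absent.
- board2_seat (a point): on board2, same axes, 46 mm above its centre, 64 below its top edge: where the middle of an 8 mm stud or hook lies when it hangs. The keyhole goes right through: narrow part 11 wide, its top end 4 mm above this point; wide end 28 x 28, centred 28 mm below this point. None if absent.
- board3_mid (a point): centre, half-way up, of a dark brown wooden paddle board hung upright on the rail: 220 tall, 12 thick, blade 72 wide, neck (upper 116 mm) 50 wide; 0.11 kg. Axes: z up, y across, x through its thickness towards the rail. The 60 mm above its keyhole is solid wood: pinch it there by the thickness, from above, fingertips 25-30 mm below the top edge. None if absent.
- board3_seat (a point): on board3, same axes, 46 mm above its centre, 64 below its top edge: where the middle of an 8 mm stud or hook lies when it hangs. The keyhole goes right through: narrow part 11 wide, its top end 4 mm above this point; wide end 28 x 28, centred 28 mm below this point. None if absent.
- rail: window rail: steel flat bar 330 long (along y), 22 high, 12 thick, centred 220 mm above the sill on two posts, fixed. Origin on the sill under its middle. Three studs at y = -95, 0, 95 mm, 220 mm up, point to its -x (towards the robot): shank 8 diameter, 17 long, then a head 18 diameter, 5 thick, its end 28 mm from the bar's middle plane.
- rail_stud (a point): root of the middle stud (rail axes, 220 mm up). A hung board has the narrow end of its slot on the shank, 14.5 mm out from this plane; to free it raise it 28 mm so that the head is within the wide end, then draw it 30 mm or more along the rail's -x.
- swing_arm (a joint): angle (rad) of the black iron arm on its upright pivot: 0 folded along the wall, 1.55 at the stop, swung out over the sill (counter-clockwise from above as it grows). Light friction (1 N at the knob), no spring: it stays where left. Flat bar 315 long, 10 thick, 22 high, its middle 220 mm above the sill.
- swing_pivot (a point): on the pivot axis, 220 mm up, turning with the arm: -x runs along the bar to the knob, +y is the way the hooks point (to the wall when folded, roughly to the robot when out), z up. The wall's face is 85 mm from the bar when folded; the wall is 326 mm high.
- swing_knob (a point): centre of the brass ball, 24 mm diameter, on a 12 mm stem at the arm's free end, 315 mm from the pivot, 45 mm above the bar's middle, 34 above its top edge. Pinch it from above and lead it round the pivot to swing the arm. Axes as for swing_pivot.
- hook1 (a point): brass hook 1, 75 mm from the pivot: the point of its level prong where a hung board's seat point lies. Prong 8 diameter along +y of these axes (as swing_pivot), 20 long from the bar's face (this point is 10 from that face); then a lip slopes out and up, its end 23 mm beyond this point and 14 mm above the prong's middle. Holds one board.
- hook2 (a point): brass hook 2, 165 mm from the pivot: the point of its level prong where a hung board's seat point lies. Prong 8 diameter along +y of these axes (as swing_pivot), 20 long from the bar's face (this point is 10 from that face); then a lip slopes out and up, its end 23 mm beyond this point and 14 mm above the prong's middle. Holds one board.
- hook3 (a point): brass hook 3, 255 mm from the pivot: the point of its level prong where a hung board's seat point lies. Prong 8 diameter along +y of these axes (as swing_pivot), 20 long from the bar's face (this point is 10 from that face); then a lip slopes out and up, its end 23 mm beyond this point and 14 mm above the prong's middle. Holds one board.
- jar_mid (a point): centre of a squat closed mason jar, 85 mm tall (this point 42 mm above its foot): glass body 70 diameter, zinc ring 63 diameter on the top 23 mm; 0.28 kg. It starts under the sweep of the arm, whose hung boards reach down to 60 mm above the sill.
- coaster: round cork coaster, 116 mm diameter, 3 mm thick, fixed; origin at the centre of its underside on the sill.
- ramekin: white stoneware ramekin, 84 mm diameter, 45 mm high; leave alone. Origin at the centre of its foot.
- timer: red egg timer, 65 mm diameter, 68 mm high; leave alone. Origin at the centre of its foot.
- reamer: wooden citrus reamer lying on the sill, 142 mm long, 46 mm thick; leave alone. Origin under its middle.
Things that resemble listed ones, but are neither listed nor needed, are in the scene too. What is shaped like the part that bears board1_mid but blue, green or orange is not meant.

How it is judged:
By the outcome, as a careful person would: the job done as asked, in the order asked, and still so for the second after the job is handed in, with the robot touching nothing.
Of board1, board2, board3 only 2 to 3 are there at a start; the rules pass over those that are not, and their reading is None.
At some moment in a run one of jar may be knocked a few centimetres aside while the robot is not near it.
It also fails if it takes over 210 s, if anything falls off the work surface, if the arm or the gripper's body presses on something with over 40 N, if the wrist force passes 120 N, or if a joint passes its speed limit or range.

## Working session

There is one attempt and no reset: what is moved stays moved. The work goes in short steps, each a Python script; the robot and the scene stay as the last script left them, time stands still between calls to the robot, and variables do not carry over. Pictures are saved under pics/ and viewed, and the job is handed in when it is done.

```bash
ls; mkdir -p pics; python3 - <<'E'
from plant import *
import cv2
s=observe();print(s)
for n in("scene","top","wrist"):
    c=get_calibration(n);print(n,c["intrinsics"].tolist(),c["world_from_camera"].round(3).tolist())
    p,d=get_image(n);cv2.imwrite(f"pics/{n}0.png",p[:,:,::-1])
E
```

```text
pics
{'time_s': 0.0, 'q': array([ 1.13590022e+00,  2.21243938e-01,  1.52757161e+00, -3.92770012e-06,
        1.39471789e+00, -1.26099428e-01]), 'joint_velocities': array([-4.60716869e-04, -7.27387046e-05,  1.01043655e-03, -1.19234455e-03,
        1.11812431e-03,  6.14992134e-04]), 'joint_torque': array([-1.59327657e-03, -4.96897745e+01, -3.89395165e+01, -4.33823898e-04,
        1.11417330e-02, -2.17538491e-05]), 'eef_pos': array([0.18969793, 0.59489381, 0.23020912]), 'tcp_rot': array([-1.69490397,  1.56885554, -2.00369996]), 'ft_force': array([0.35914254, 0.61102577, 0.36951116]), 'torque': array([ 0.04733769,  0.00517643, -0.00919337]), 'opening': 0.08535380596370576}
scene [[584.8730294157201, 0.0, 315.95856390470954], [0.0, 584.8730294157201, 236.15260886744153], [0.0, 0.0, 1.0]] [[0.87, 0.345, -0.354, 1.151], [0.494, -0.615, 0.615, -1.123], [-0.005, -0.71, -0.705, 1.395], [0.0, 0.0, 0.0, 1.0]]
top [[467.4518995814907, 0.0, 320.7561443990777], [0.0, 467.4518995814907, 240.0569882501612], [0.0, 0.0, 1.0]] [[0.023, -0.994, 0.103, 0.415], [-1.0, -0.022, 0.007, -0.088], [-0.005, -0.103, -0.995, 1.522], [0.0, 0.0, 0.0, 1.0]]
wrist [[397.0440533387357, 0.0, 317.59633949627204], [0.0, 397.0440533387357, 242.05170056392768], [0.0, 0.0, 1.0]] [[0.303, 0.909, 0.287, 0.116], [0.953, -0.288, -0.094, 0.618], [-0.003, 0.302, -0.953, 0.373], [0.0, 0.0, 0.0, 1.0]]
```

View pics/scene0.png

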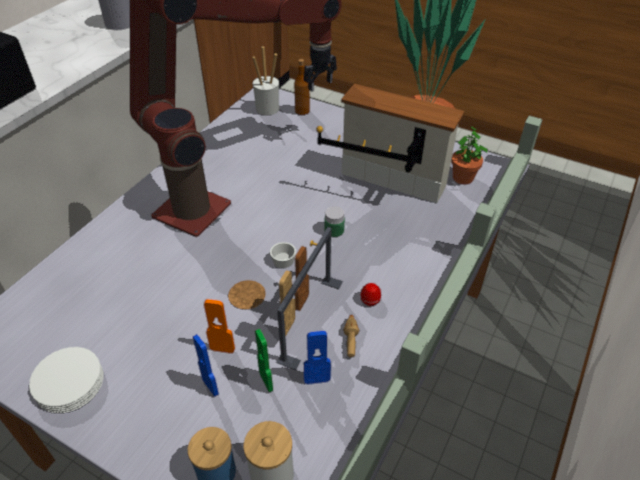

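View pics/top0.png

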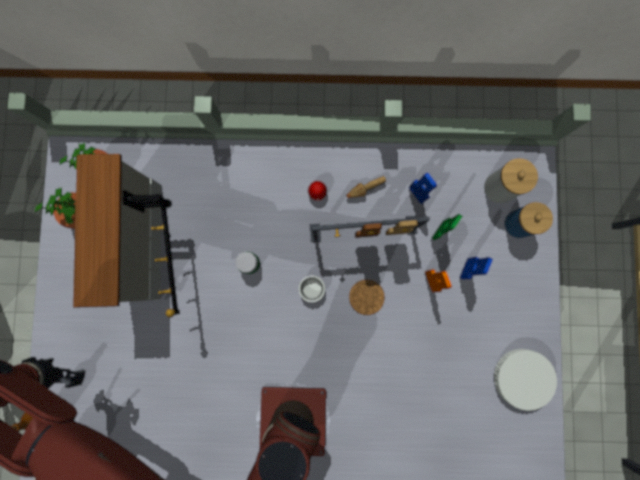

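View pics/wrist0.png

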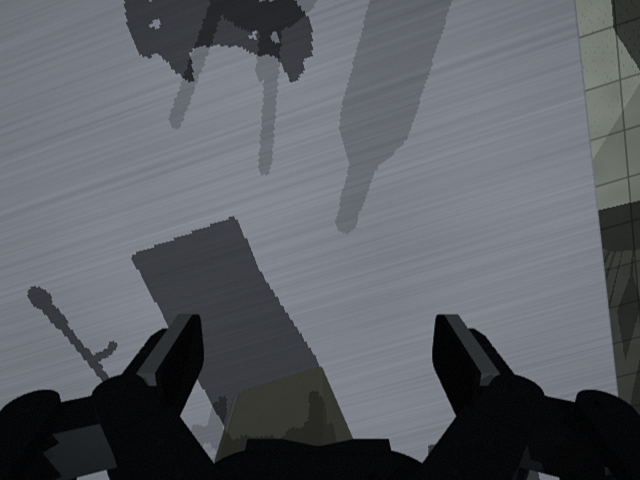

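The scene and top views show two boards on the rail, pale at top px (403,228) and brown at (369,230). The left stud is empty. The jar is at (248,262), the coaster at (367,297), and the arm is folded with its pivot near (165,200) and knob near (172,312). Next I'll measure these.

```bash
cat > h.py <<'E'
import numpy as np, cv2
from plant import *
def cloud(n, save=None):
    c=get_calibration(n); p,d=get_image(n)
    if save: cv2.imwrite(f"pics/{save}.png",p[:,:,::-1])
    return world(c,d),p,d,c
def world(c,d):
    K=c["intrinsics"];T=c["world_from_camera"]
    v,u=np.mgrid[0:480,0:640]
    P=np.stack([(u-K[0,2])/K[0,0]*d,(v-K[1,2])/K[1,1]*d,d],-1)@T[:3,:3].T+T[:3,3]
    P[d==0]=np.nan
    return P
def ray(c,u,v,z):
    K=c["intrinsics"];T=c["world_from_camera"]
    r=T[:3,:3]@np.array([(u-K[0,2])/K[0,0],(v-K[1,2])/K[1,1],1]);o=T[:3,3]
    return o+r*(z-o[2])/r[2]
def proj(c,X):
    K=c["intrinsics"];T=c["world_from_camera"]
    q=(np.asarray(X)-T[:3,3])@T[:3,:3];q=q@K.T
    return q[...,:2]/q[...,2:]
E
python3 - <<'E'
from h import *
P,p,d,c=cloud("top")
np.set_printoptions(precision=4,suppress=True)
z=P[...,2]
def box(u0,v0,u1,v1,zl,zh):
    m=np.zeros(z.shape,bool);m[v0:v1,u0:u1]=True
    m&=(z>zl)&(z<zh);q=P[m];v,u=np.nonzero(m)
    print(len(q),q.mean(0),q.min(0),q.max(0),'px',u.mean(),v.mean());return q
print("sill",box(250,320,380,370,-.05,.05).mean(0))
for nm,b in dict(jar=(230,245,265,280,.05,.12),ram=(295,272,330,308,.03,.08),railtop=(305,215,435,245,.2,.26),boards=(350,215,425,245,.25,.32),timer=(305,178,330,202,.03,.1),knob=(160,300,185,325,.2,.3),arm=(120,190,185,320,.215,.24), wall=(70,150,125,310,.28,.4)).items():
    print(nm);q=box(*b)
    if nm in("railtop","boards","arm"):
        (cx,cy),(w,h),a=cv2.minAreaRect((q[:,:2]*1000).astype(np.float32));print(' rect',cx,cy,w,h,a, np.percentile(q[:,2],[5,50,95]))
r=cv2.resize(p[140:330,60:450],None,fx=2,fy=2,interpolation=cv2.INTER_CUBIC);cv2.imwrite("pics/topz.png",r[:,:,::-1])
P,p,d,c=cloud("scene")
r=cv2.resize(p[100:400,170:440],None,fx=2,fy=2,interpolation=cv2.INTER_CUBIC);cv2.imwrite("pics/scz.png",r[:,:,::-1])
E
```

```text
6474 [ 0.2361 -0.064   0.0003] [ 0.1538 -0.2714 -0.0131] [0.3183 0.1458 0.0142] px 314.47852950262586 344.5007723200494
sill [ 0.2361 -0.064   0.0003]
jar
392 [0.489  0.1502 0.0809] [0.4571 0.1193 0.0502] [0.5239 0.1844 0.094 ] px 246.51785714285714 262.55867346938777
ram
194 [ 0.4131 -0.0489  0.0419] [ 0.3718 -0.0907  0.0308] [ 0.4533 -0.0085  0.0535] px 310.75773195876286 288.7474226804124
railtop
669 [ 0.5926 -0.2138  0.2296] [ 0.5604 -0.3799  0.2001] [ 0.6204 -0.0504  0.2593] px 369.71449925261584 225.3916292974589
 rect 587.237548828125 -216.4195556640625 34.85447692871094 330.9036560058594 6.076030731201172 [0.214  0.2305 0.2412]
boards
228 [ 0.587  -0.2618  0.2789] [ 0.5746 -0.3344  0.2525] [ 0.5999 -0.1913  0.2901] px 389.45175438596493 225.37280701754386
 rect 588.3328247070312 -262.3577880859375 13.140922546386719 143.46705627441406 6.1416015625 [0.2567 0.2825 0.2873]
timer
297 [ 0.7259 -0.0609  0.0547] [ 0.698  -0.0904  0.0301] [ 0.7582 -0.0287  0.0712] px 316.84511784511784 190.27272727272728
knob
152 [0.3488 0.3182 0.2473] [0.33   0.3063 0.2069] [0.3741 0.33   0.2799] px 172.41447368421052 309.67763157894734
arm
1072 [0.4984 0.3845 0.2278] [0.3333 0.3109 0.2151] [0.6805 0.4611 0.2399] px 153.92817164179104 254.62686567164178
 rect 504.43310546875 404.0469665527344 365.63134765625 128.350341796875 9.521871566772461 [0.217  0.229  0.2371]
wall
7391 [0.5507 0.4972 0.3234] [0.3535 0.4345 0.28  ] [0.7553 0.5708 0.3343] px 98.36463266134488 231.01988905425517
```

View pics/topz.png

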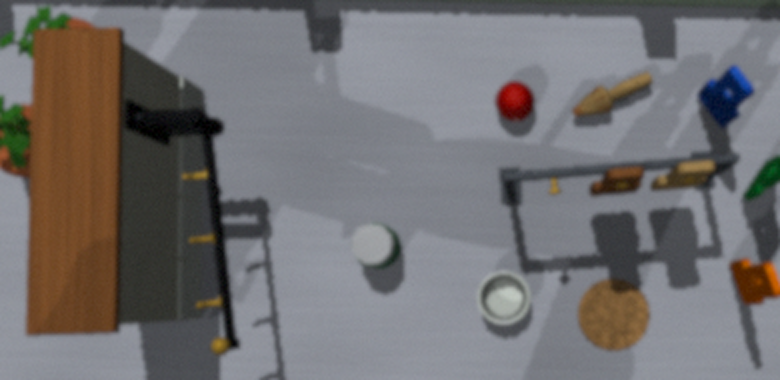

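View pics/scz.png

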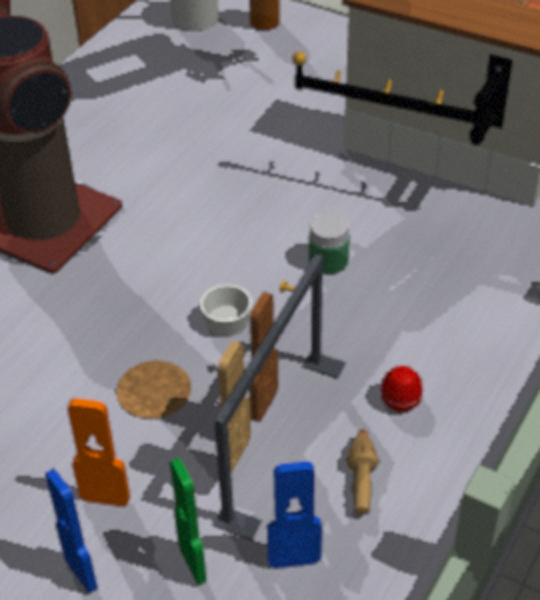

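```bash
cat >> h.py <<'E'
np.set_printoptions(precision=4,suppress=True)
def jar_find(P,c,p):
    # zinc lid: points near z .085
    z=P[...,2]; m=(z>.06)&(z<.105)&(P[...,0]>.3)&(P[...,0]<.62)&(P[...,1]>-.25)&(P[...,1]<.28)
    n,l,s,cen=cv2.connectedComponentsWithStats(m.astype(np.uint8))
    out=[]
    for i in range(1,n):
        if s[i,4]>150:
            v,u=np.nonzero(l==i);pts=np.stack([u,v],1).astype(np.float32)
            (a,b),r=cv2.minEnclosingCircle(pts);out.append((s[i,4],cen[i],ray(c,*cen[i],.085),np.median(P[l==i],axis=0)))
    return out
def coaster_find(p,c):
    hsv=cv2.cvtColor(p,cv2.COLOR_RGB2HSV)
    m=cv2.inRange(hsv,(5,70,60),(22,255,255)); m[:272]=0;m[325:]=0;m[:,:335]=0;m[:,400:]=0
    n,l,s,cen=cv2.connectedComponentsWithStats(m);i=1+s[1:,4].argmax()
    cs,_=cv2.findContours((l==i).astype(np.uint8),cv2.RETR_EXTERNAL,cv2.CHAIN_APPROX_NONE)
    e=cv2.fitEllipse(cs[0]);return s[i],e,ray(c,*e[0],.003)
E
python3 - <<'E'
from h import *
P,p,d,c=cloud("top")
for o in jar_find(P,c,p):print(o)
print(coaster_find(p,c))
for y in(-np.pi/2,np.pi/2):
  for X in([.488,.15,.2],[.488,.15,.055],[.4,-.17,.06],[.588,-.22,.25]): print(y,X,inverse_kinematics(X,[0,np.pi/2,y]))
print(ray(c,170,312,.25),ray(c,168,200,.23))
E
```

```text
(np.int32(367), array([246.109 , 262.4523]), array([0.4891, 0.1509, 0.085 ]), array([0.4896, 0.151 , 0.0846]))
(array([349, 280,  35,  35, 921], dtype=int32), ((366.2696228027344, 297.4848937988281), (32.43285369873047, 34.604801177978516), 115.51982879638672), array([ 0.389 , -0.2275,  0.003 ]))
-1.5707963267948966 [0.488, 0.15, 0.2] [ 0.1436 -0.0302  1.8555 -0.      1.3163  0.1436]
-1.5707963267948966 [0.488, 0.15, 0.055] [ 0.1436  0.1546  1.9616 -0.      1.0255  0.1436]
-1.5707963267948966 [0.4, -0.17, 0.06] [-0.5837 -0.0337  2.1491 -0.      1.0262 -0.5837]
-1.5707963267948966 [0.588, -0.22, 0.25] [-0.4836  0.2156  1.4969 -0.      1.429  -0.4836]
1.5707963267948966 [0.488, 0.15, 0.2] None
1.5707963267948966 [0.488, 0.15, 0.055] None
1.5707963267948966 [0.4, -0.17, 0.06] [-0.5837 -0.0337  2.1491  0.      1.0262  2.5579]
1.5707963267948966 [0.588, -0.22, 0.25] [-0.4836  0.2156  1.4969  0.      1.429   2.658 ]
[0.3424 0.3236 0.25  ] [0.652  0.3531 0.23  ]
```

```bash
cat >> h.py <<'E'
D=np.pi/2
def dn(yaw): return [0,D,yaw]
E
python3 - <<'E'
from h import *
o=dn(-D)
s=observe()
move_l([.19,.595,.42],feed=.3)
movep([.488,.16,.40],o)
P,p,d,c=cloud("top")
j=jar_find(P,c,p);print(j)
j=[x for x in j if x[2][1]>.05][0][2]
movep([j[0],j[1],.16],o)
gripper_to(.085,40)
W=get_calibration("wrist");P,p,d,c=cloud("wrist","w1")
print(move_l([j[0],j[1],.055],feed=.1,max_force=8))
s=observe();print(s["eef_pos"],s["ft_force"],s["time_s"])
E
```

```text
[(np.int32(365), array([245.9918, 262.4411]), array([0.4891, 0.1512, 0.085 ]), array([0.4897, 0.1512, 0.0845]))]
False
[0.4898 0.1514 0.0557] [-0.351  -0.6595 -0.5533] 5.45
```

View pics/w1.png

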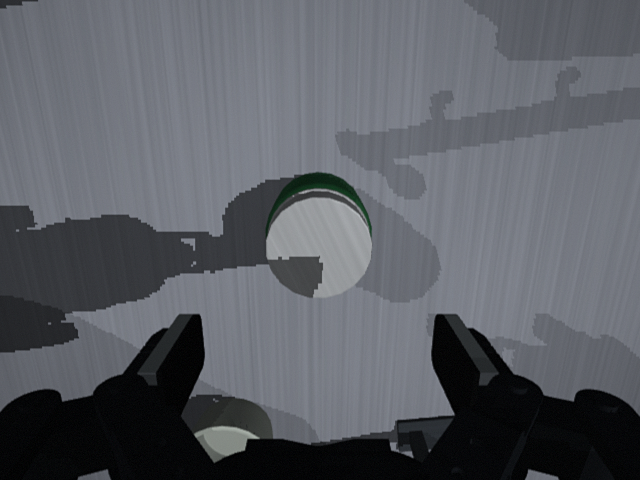

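The wrist view shows the lid centred between the jaws (px 319,247), so I'll grip the jar and move it.

```bash
python3 - <<'E'
from h import *
gripper_to(.055,40);s=observe();print(s["opening"],s["ft_force"])
e=s["eef_pos"]
move_l([e[0],e[1],.20],feed=.15)
s=observe();print(s["opening"],s["ft_force"])
K=[.389,-.2275]
move_l([K[0],K[1],.20],feed=.25)
print(move_l([K[0],K[1],.0585],feed=.08,max_force=5))
print(move_l([K[0],K[1],.0555],feed=.02,max_force=4))
s=observe();print(s["opening"],s["ft_force"],s["eef_pos"])
gripper_to(.085)
move_l([K[0],K[1],.22],feed=.15)
move_l([K[0],K[1]+.2,.42],feed=.3)
P,p,d,c=cloud("top","t2");print(jar_find(P,c,p));print(observe()["time_s"])
print(coaster_find(p,c))
E
```

```text
0.061619855032785005 [3.6728 0.1308 5.9613]
0.0617128527520332 [-0.5688  0.2053 -3.6074]
True
True
0.061860814601289026 [-2.2851  2.1754  7.6178] [ 0.3892 -0.2276  0.0597]
[(np.int32(373), array([366.622, 298.37 ]), array([ 0.3878, -0.2211,  0.085 ]), array([ 0.3885, -0.2218,  0.0878]))]
13.2417
(array([350, 280,  34,  35, 430], dtype=int32), ((366.4233093261719, 297.2630920410156), (30.819700241088867, 31.975418090820312), 123.50724792480469), array([ 0.3897, -0.228 ,  0.003 ]))
```

View pics/t2.png

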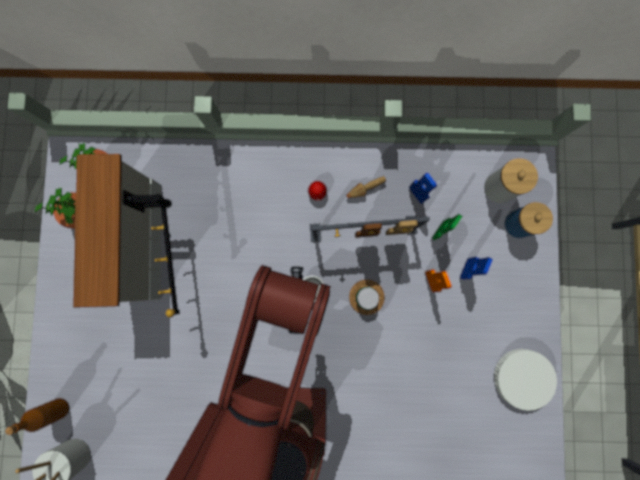

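Jar placed on the coaster, about 7 mm off centre (lid at px 366,298). Next I'll look down at the arm with the wrist camera.

```bash
python3 - <<'E'
from h import *
movep([.40,.28,.50],dn(0))
c=get_calibration("wrist");p,d=get_image("wrist");P=world(c,d)
cv2.imwrite("pics/w3.png",p[:,:,::-1]);np.savez("w3.npz",p=p,d=d,K=c["intrinsics"],T=c["world_from_camera"])
print(c["world_from_camera"],observe()["time_s"])
E
```

```text
[[ 0.0021  0.9536  0.3012  0.3227]
 [ 1.     -0.0014 -0.0025  0.2784]
 [-0.0019  0.3012 -0.9536  0.642 ]
 [ 0.      0.      0.      1.    ]] 14.5
```

View pics/w3.png

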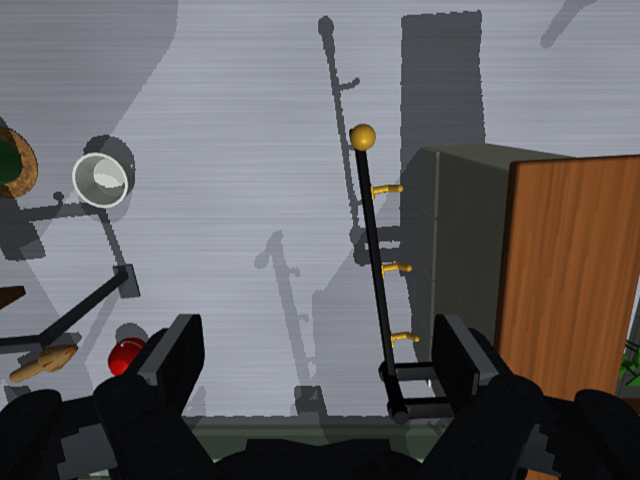

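```bash
python3 - <<'E'
from h import *
a=np.load("w3.npz");c=dict(intrinsics=a["K"],world_from_camera=a["T"]);p=a["p"]
hsv=cv2.cvtColor(p,cv2.COLOR_RGB2HSV)
m=cv2.inRange(hsv,(12,150,100),(32,255,255));m[:,:340]=0;m[:,430:]=0
n,l,s,cen=cv2.connectedComponentsWithStats(m)
for i in range(1,n):
    if s[i,4]>20:print(s[i],cen[i],ray(c,*cen[i],.265),ray(c,*cen[i],.225))
g=p.max(2)<45
L=[]
for v in range(170,355,5):
    u=np.nonzero(g[v,355:400])[0]+355
    L.append(list(ray(c,u.mean(),v,.228)[:2])+[len(u)])
L=np.array(L);print(L[::4])
x0,y0=L[:,:2].mean(0);k=np.polyfit(L[:,0],L[:,1],1);print(k,np.std(L[:,1]-np.polyval(k,L[:,0])))
P=world(c,a["d"]);print(P[137,363],P[172:340:30,:].shape)
E
```

```text
[353 126  22  24 426] [363.4343 137.6761] [0.3413 0.3198 0.265 ] [0.3432 0.3242 0.225 ]
[371 186  32  14 177] [384.7232 189.6497] [0.3894 0.3417 0.265 ] [0.3965 0.3484 0.225 ]
[381 264  31  14 149] [394.4362 268.0537] [0.4696 0.3555 0.265 ] [0.4852 0.3637 0.225 ]
[391 334  28  13 118] [402.4322 337.6949] [0.55   0.3686 0.265 ] [0.5741 0.3782 0.225 ]
[[ 0.3754  0.3239 10.    ]
 [ 0.3963  0.3272  9.    ]
 [ 0.4177  0.3317 10.    ]
 [ 0.4399  0.3352 11.    ]
 [ 0.4628  0.3394 11.    ]
 [ 0.4864  0.3426  9.    ]
 [ 0.5107  0.347   9.    ]
 [ 0.536   0.3516  9.    ]
 [ 0.562   0.3563  9.    ]
 [ 0.589   0.3612  9.    ]]
[0.1716 0.2597] 0.0003059154863596843
[0.3401 0.318  0.2774] (6, 640, 3)
```

```bash
python3 - <<'E'
from h import *
a=np.load("w3.npz");c=dict(intrinsics=a["K"],world_from_camera=a["T"])
print("wall slab edge",ray(c,512,160,.326),ray(c,497,390,.326),"wall face edge",ray(c,438,150,.30))
o=dn(D/2);k=np.array([.3410,.3190])
gripper_to(.06)
movep([k[0],k[1],.36],o)
c=get_calibration("wrist");p,d=get_image("wrist");cv2.imwrite("pics/w4.png",p[:,:,::-1])
hsv=cv2.cvtColor(p,cv2.COLOR_RGB2HSV)
m=cv2.inRange(hsv,(12,150,100),(32,255,255))
n,l,s,cen=cv2.connectedComponentsWithStats(m)
for i in range(1,n):
    if s[i,4]>200:print(s[i],cen[i],ray(c,*cen[i],.265))
E
```

```text
wall slab edge [0.3554 0.4299 0.326 ] [0.5694 0.4468 0.326 ] wall face edge [0.3497 0.379  0.3   ]
[301 234  36  30 801] [318.6255 248.6192] [0.3424 0.3204 0.265 ]
[273 289  42  33 327] [294.8563 304.1498] [0.381  0.3366 0.265 ]
```

View pics/w4.png

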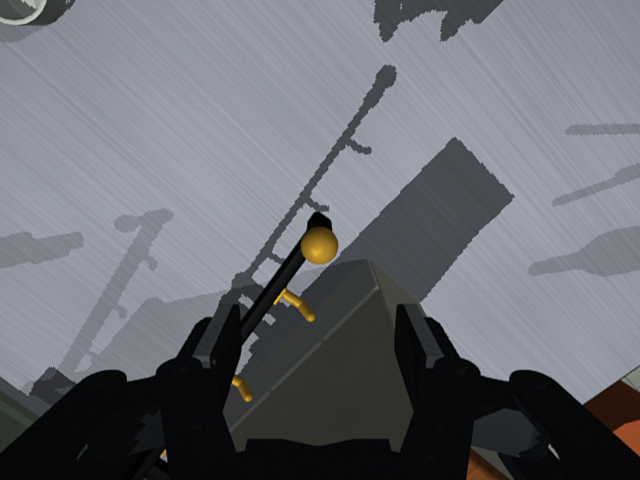

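Knob at px (319,246). Going down to pinch it, then I'll lead it round to the stop.

```bash
python3 - <<'E'
from h import *
k=np.array([.3419,.3199]);z=.246
move_l([k[0],k[1],z],feed=.12,max_force=10)
gripper_to(.015,30);s=observe();print(s["opening"],s["eef_pos"],s["ft_force"])
pv=np.array([.6518,.3731]);r=.315
a0=np.arctan2(pv[1]-k[1],pv[0]-k[0]);print(a0)
for a in list(np.linspace(a0,1.58,10)[1:])+[1.62,1.66,1.70,1.74,1.78]:
    X=pv-r*np.array([np.cos(a),np.sin(a)])
    f0=observe()["ft_force"]
    st=move_l([X[0],X[1],z],feed=.12 if a<1.59 else .03,max_force=12)
    s=observe();print(round(a,3),st,s["eef_pos"],s["ft_force"],s["opening"])
    if st:break
print(s["time_s"])
E
```

```text
0.02224482445915064 [0.342  0.3201 0.2467] [-1.8831 -0.2249  4.4337]
0.17001112994270695
0.327 False [0.3531 0.2711 0.2466] [-5.3866 -2.7558  6.7272] 0.022056501255461373
0.483 False [0.3733 0.2261 0.2464] [-0.4931 -1.9157  5.3367] 0.021750558622994225
0.64 False [0.3992 0.1853 0.2463] [-0.9619 -0.3145  5.7476] 0.022060002872466185
0.797 False [0.4313 0.1479 0.2462] [-2.1223 -2.7916  6.1009] 0.021720929040806164
0.953 False [0.4695 0.1169 0.246 ] [1.3795 2.8313 3.005 ] 0.02204883664423165
1.11 False [0.5115 0.0913 0.2459] [0.1324 1.5275 2.9224] 0.02218760390156685
1.267 False [0.5576 0.0733 0.2459] [1.5081 4.8117 2.396 ] 0.021748516495947234
1.423 False [0.6053 0.0619 0.2458] [0.3345 4.0313 3.4928] 0.021656468612058076
1.58 False [0.6542 0.0581 0.2458] [-0.4445  2.8991  2.0052] 0.022040318499675044
1.62 True [0.6608 0.0579 0.2458] [-2.2905 -0.5896  4.9434] 0.022150734910363203
22.5
```

```bash
python3 - <<'E'
from h import *
pv=np.array([.6518,.3731]);r=.315;z=.246
for a in (1.60,1.64,1.68,1.72):
    X=pv-r*np.array([np.cos(a),np.sin(a)])
    st=move_l([X[0],X[1],z],feed=.02,max_force=20)
    s=observe();print(round(a,3),st,s["eef_pos"],s["ft_force"],s["opening"])
    if st:break
hold(.2);s=observe();print(s["eef_pos"],s["ft_force"])
gripper_to(.06)
e=s["eef_pos"];move_l([e[0],e[1],.36],feed=.2)
c=get_calibration("wrist");p,d=get_image("wrist");cv2.imwrite("pics/w5.png",p[:,:,::-1])
hsv=cv2.cvtColor(p,cv2.COLOR_RGB2HSV)
m=cv2.inRange(hsv,(12,150,100),(32,255,255))
n,l,s,cen=cv2.connectedComponentsWithStats(m)
for i in range(1,n):
    if s[i,4]>200:print(s[i],cen[i],ray(c,*cen[i],.265))
E
```

```text
1.6 False [0.6608 0.0579 0.2458] [-3.0868  0.161   2.0268] 0.02192273430823107
1.64 True [0.6606 0.0579 0.2458] [-1.0839 -0.6977  4.5295] 0.02203870262920506
[0.6606 0.0579 0.2458] [-1.4273 -0.2013  5.5125]
[297 239  36  29 779] [314.6508 253.0475] [0.6625 0.0588 0.265 ]
[380 253  33  25 263] [394.5171 263.5856] [0.6317 0.0997 0.265 ]
[459 330  33  18 211] [473.2085 336.7109] [0.6291 0.1768 0.265 ]
```

View pics/w5.png

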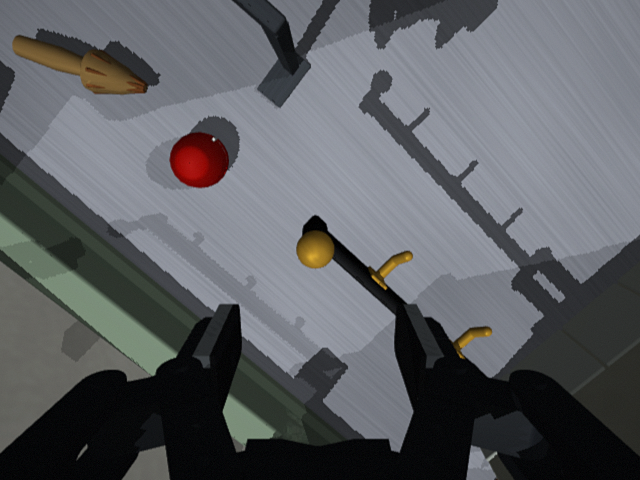

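The knob is against the stop: two pushes halted at the same x. The knob is at px (315,250), with hooks 3 and 2 pointing towards the robot. I'll look straight over the hooks to measure them.

```bash
python3 - <<'E'
from h import *
o=dn(-D)
e=observe()["eef_pos"]
move_l([.60,.12,.40],feed=.3)
movep([.62,.10,.36],o)
c=get_calibration("wrist");p,d=get_image("wrist");cv2.imwrite("pics/w6.png",p[:,:,::-1])
np.savez("w6.npz",p=p,d=d,K=c["intrinsics"],T=c["world_from_camera"]);print(c["world_from_camera"],observe()["eef_pos"],observe()["time_s"])
hsv=cv2.cvtColor(p,cv2.COLOR_RGB2HSV)
m=cv2.inRange(hsv,(12,150,100),(32,255,255))
n,l,s,cen=cv2.connectedComponentsWithStats(m)
for i in range(1,n):
    if s[i,4]>100:print(s[i],cen[i],ray(c,*cen[i],.22))
E
```

```text
[[ 1.      0.001  -0.0007  0.6197]
 [ 0.0007 -0.9529 -0.3032  0.1761]
 [-0.0009  0.3032 -0.9529  0.5022]
 [ 0.      0.      0.      1.    ]] [0.6201 0.0998 0.3598] 27.025
[365  51   4  28 106] [366.5094  64.4906] [0.6514 0.208  0.22  ]
[317  60  43  12 426] [338.2324  65.9155] [0.6329 0.2071 0.22  ]
[321 198  40  13 369] [340.6233 203.3767] [0.6362 0.1157 0.22  ]
[367 291  31  32 758] [382.3034 306.8971] [0.6705 0.0328 0.22  ]
```

View pics/w6.png

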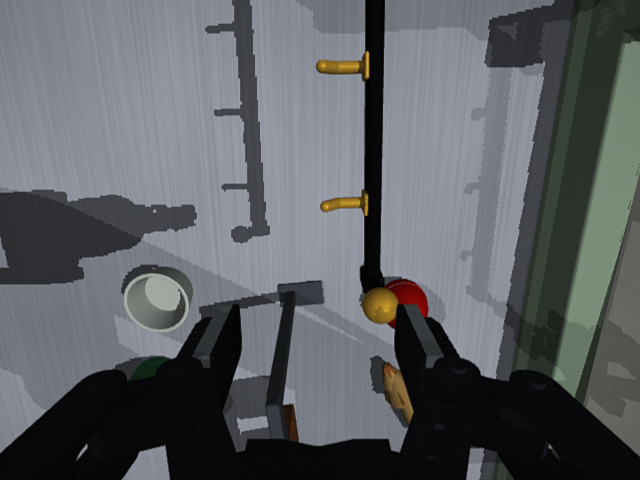

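```bash
cat >> h.py <<'E'
def load(f):
    a=np.load(f);return a["p"],a["d"],dict(intrinsics=a["K"],world_from_camera=a["T"])
def snap(name):
    c=get_calibration("wrist");p,d=get_image("wrist");cv2.imwrite(f"pics/{name}.png",p[:,:,::-1])
    np.savez(name+".npz",p=p,d=d,K=c["intrinsics"],T=c["world_from_camera"]);return p,d,c
def brass(p): return cv2.inRange(cv2.cvtColor(p,cv2.COLOR_RGB2HSV),(12,130,80),(34,255,255))>0
E
python3 - <<'E'
from h import *
p,d,c=load("w6.npz")
m=brass(p)
for r0,r1 in((55,80),(192,216)):
    for u in range(320,372,4):
        v=np.nonzero(m[r0:r1,u])[0]+r0
        if len(v):print(u,v.min(),v.max(),ray(c,u,(v.min()+v.max())/2,.22)[:2],end=' | ')
    print()
g=p.max(2)<45
L=[];R=[]
for v in range(90,250,4):
    if 190<v<222: continue
    u=np.nonzero(g[v,355:400])[0]+355
    L.append(ray(c,u.min()-.5,v,.231)[:2]);R.append(ray(c,u.max()+.5,v,.231)[:2])
for Q in(L,R):
    Q=np.array(Q);k=np.polyfit(Q[:,1],Q[:,0],1);print(k,np.std(Q[:,0]-np.polyval(k,Q[:,1])),np.polyval(k,[.114,.204,.373]))
E
```

```text
320 61 70 [0.621  0.2074] | 324 60 71 [0.6236 0.2074] | 328 61 71 [0.6262 0.2071] | 332 61 72 [0.6289 0.2068] | 336 62 72 [0.6315 0.2065] | 340 62 72 [0.6341 0.2065] | 344 62 72 [0.6367 0.2065] | 348 61 72 [0.6393 0.2068] | 352 61 72 [0.6419 0.2068] | 356 61 71 [0.6445 0.2071] | 360 65 66 [0.6471 0.2074] | 368 55 77 [0.6524 0.2071] | 
324 202 210 [0.6241 0.1137] | 328 201 210 [0.627  0.1141] | 332 199 209 [0.6299 0.1152] | 336 198 208 [0.6328 0.1159] | 340 198 207 [0.6357 0.1163] | 344 198 207 [0.6386 0.1163] | 348 198 207 [0.6415 0.1163] | 352 198 207 [0.6444 0.1163] | 356 198 206 [0.6473 0.1167] | 360 200 204 [0.6501 0.1167] | 364 195 213 [0.6531 0.1152] | 
[-0.0365  0.6564] 5.5485658163905907e-17 [0.6523 0.649  0.6428]
[-0.0286  0.6665] 0.00021261214322080538 [0.6633 0.6607 0.6559]
```

```bash
python3 - <<'E'
from h import *
o=dn(-D+.106)
movep([.59,-.28,.40],o)
p,d,c=snap("w7");print(c["world_from_camera"],observe()["time_s"])
E
```

```text
[[ 0.9942  0.1027  0.0323  0.5817]
 [ 0.1077 -0.9476 -0.3009 -0.203 ]
 [-0.0003  0.3026 -0.9531  0.5426]
 [ 0.      0.      0.      1.    ]] 28.5
```

View pics/w7.png

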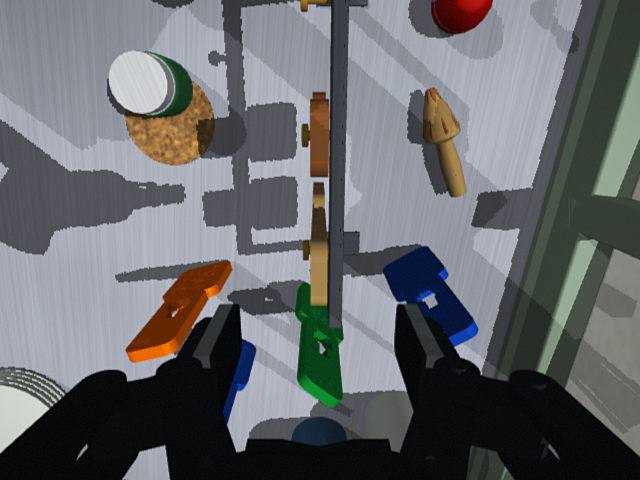

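```bash
python3 - <<'E'
from h import *
p,d,c=load("w7.npz")
r=p[60:320,280:370];cv2.imwrite("pics/w7z.png",cv2.resize(np.hstack([r[:130],r[110:240]]),None,fx=4,fy=4,interpolation=cv2.INTER_NEAREST)[:,:,::-1])
print(ray(c,138,80,.088))
P=world(c,d)
for v in range(88,180,4): print(v,P[v,316:326].mean(0).round(4),p[v,320])
print(proj(c,[[.5864,-.2176,.284],[.5864+.0101,-.2176-.095,.284]]))
E
```

```text
[ 0.3878 -0.1873  0.088 ]
88 [ 0.5816 -0.1687  0.0001] [151 156 164]
92 [ 0.582  -0.1817  0.151 ] [86 71 66]
96 [ 0.5824 -0.1855  0.1599] [95 56 29]
100 [ 0.5824 -0.1932  0.2763] [77 44 23]
104 [ 0.5827 -0.1957  0.2808] [107  64  32]
108 [ 0.5829 -0.1981  0.2818] [129  76  40]
112 [ 0.5832 -0.2004  0.2837] [133  80  41]
116 [ 0.5834 -0.2028  0.2842] [145  86  42]
120 [ 0.5837 -0.2052  0.2839] [136  81  40]
124 [ 0.584  -0.2075  0.2837] [127  77  38]
128 [ 0.5842 -0.2099  0.2841] [116  68  35]
132 [ 0.5845 -0.2123  0.2841] [117  71  36]
136 [ 0.5847 -0.2147  0.2839] [117  71  35]
140 [ 0.585  -0.2172  0.2838] [115  67  33]
144 [ 0.5853 -0.2196  0.2842] [118  68  35]
148 [ 0.5856 -0.222   0.2842] [114  67  32]
152 [ 0.5858 -0.2245  0.2846] [115  67  33]
156 [ 0.5861 -0.227   0.284 ] [115  66  34]
160 [ 0.5864 -0.2295  0.2839] [118  69  36]
164 [ 0.5867 -0.2321  0.2836] [118  70  36]
168 [ 0.5869 -0.2347  0.2833] [105  64  33]
172 [ 0.5873 -0.2375  0.2815] [92 54 26]
176 [ 0.5876 -0.2406  0.2778] [73 54 45]
[[322.6066 140.9651]
 [321.8256 280.5572]]
```

View pics/w7z.png

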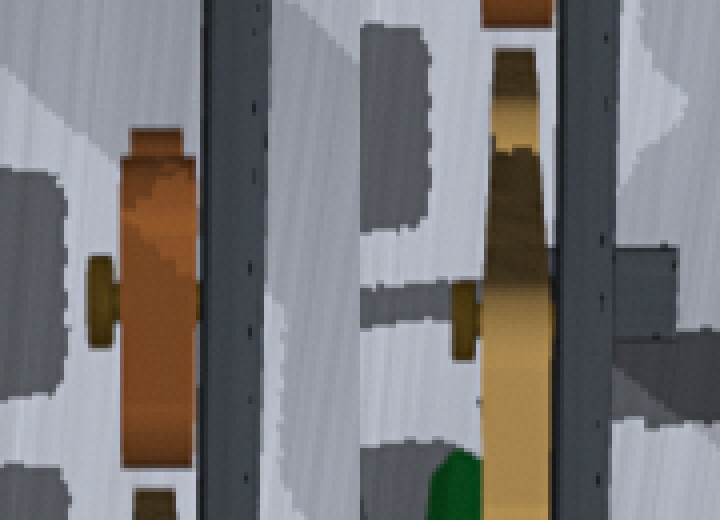

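The jar lid now computes to (0.388,-0.187), about 35 mm from where I placed it, so it has been knocked. I'll check with the top view and fix that first.

```bash
python3 - <<'E'
from h import *
movep([.45,-.05,.42],dn(-D))
P,p,d,c=cloud("top","t8");print(jar_find(P,c,p));print(coaster_find(p,c)[2])
r=cv2.resize(p[240:340,290:440],None,fx=4,fy=4);cv2.imwrite("pics/t8z.png",r[:,:,::-1])
E
```

```text
[(np.int32(385), array([355.374 , 298.4078]), array([ 0.3869, -0.1868,  0.085 ]), array([ 0.3876, -0.186 ,  0.0877]))]
[ 0.3923 -0.2364  0.003 ]
```

View pics/t8z.png

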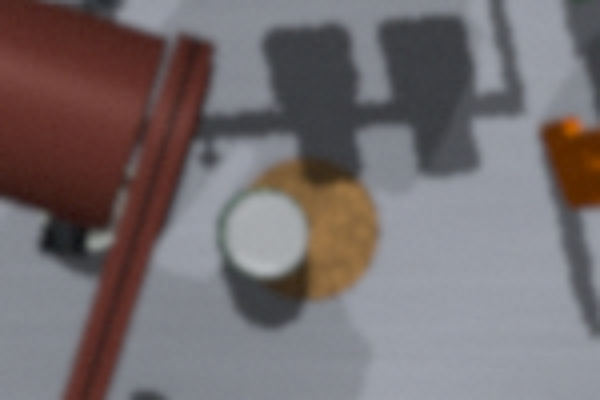

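The jar has been pushed 35-40 mm towards +y (px 263,233 in the zoom) and overhangs the coaster, so I'll regrasp it.

```bash
python3 - <<'E'
from h import *
o=dn(-D);j=[.387,-.187]
gripper_to(.085,40)
movep([j[0],j[1],.18],o)
print(move_l([j[0],j[1],.0575],feed=.12,max_force=8))
gripper_to(.055,40);s=observe();print(s["opening"])
move_l([j[0],j[1],.12],feed=.15)
K=[.389,-.230]
move_l([K[0],K[1],.12],feed=.15)
print(move_l([K[0],K[1],.0625],feed=.1,max_force=5))
print(move_l([K[0],K[1],.0555],feed=.02,max_force=4))
s=observe();print(s["opening"],s["ft_force"],s["eef_pos"])
gripper_to(.085)
move_l([K[0],K[1],.2],feed=.2)
movep([.57,-.22,.40],dn(-D+.106))
P,p,d,c=cloud("top","t9");print(jar_find(P,c,p));print(observe()["time_s"])
p,d,c=snap("w9")
E
```

```text
False
0.0617166862072554
False
True
0.061594368912932865 [-0.5871  0.2616  4.8704] [ 0.39   -0.2308  0.0594]
[]
36.9167
```

View pics/w9.png

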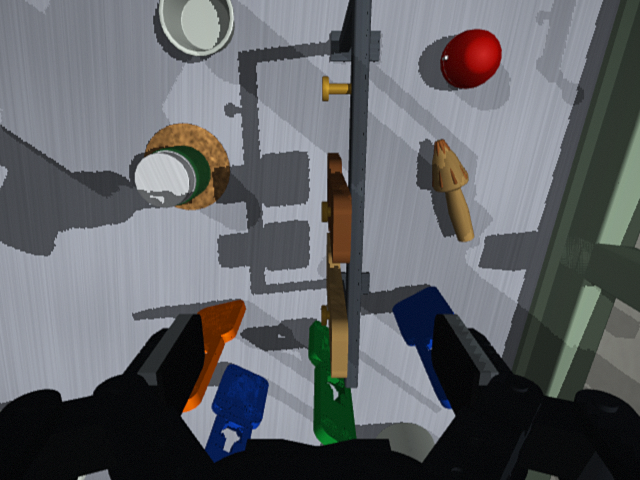

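```bash
python3 -c "
import cv2
p=cv2.imread('pics/t9.png');cv2.imwrite('pics/t9z.png',cv2.resize(p[240:340,290:440],None,fx=4,fy=4))"
```

```text
(no output)
```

View pics/t9z.png

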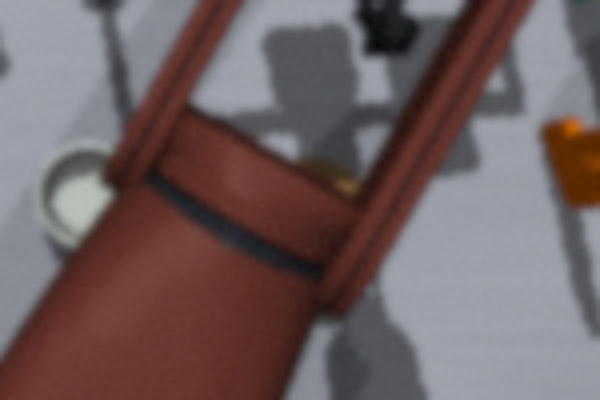

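The wrist view shows the jar back well inside the coaster. Now the brown (middle) board.

```bash
python3 - <<'E'
from h import *
p,d,c=load("w9.npz");print("jar",ray(c,167,178,.088))
ya=.106;o=dn(-D+ya)
rx=np.array([np.cos(ya),np.sin(ya),0])
b=np.array([.585,-.2166,0])
gripper_to(.04,60)
movep(b+[0,0,.36],o)
p,d,c=snap("w10")
P=world(c,d);z=P[...,2]
hsv=cv2.cvtColor(p,cv2.COLOR_RGB2HSV)
m=(hsv[...,0]<25)&(hsv[...,1]>120)&(z>.277)&(z<.292)
n,l,s,cen=cv2.connectedComponentsWithStats(m.astype(np.uint8))
for i in range(1,n):
    if s[i,4]>150: print(s[i],cen[i],ray(c,*cen[i],.284),np.median(P[l==i],0))
print(observe()["eef_pos"],observe()["time_s"])
E
```

```text
jar [ 0.3958 -0.229   0.088 ]
[ 309  214   21   77 1513] [319.388  251.8361] [ 0.5839 -0.214   0.284 ] [ 0.5839 -0.214   0.2837]
[ 310  357   19   62 1104] [318.6703 387.1929] [ 0.5934 -0.3059  0.284 ] [ 0.5935 -0.3056  0.2838]
[ 0.5845 -0.2164  0.3597] 37.8167
```

View pics/w10.png

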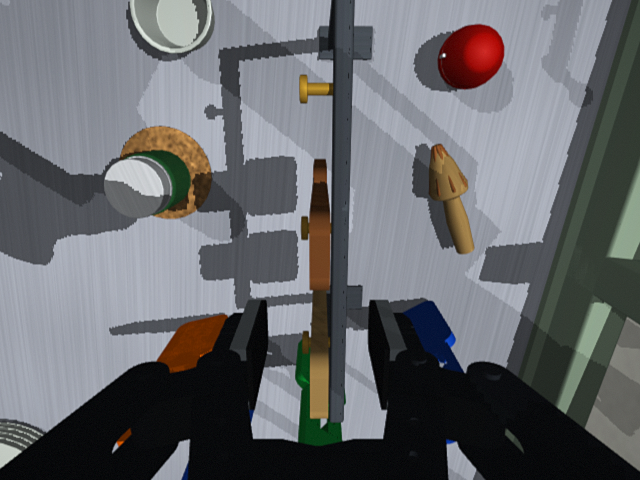

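Brown board's top face is centred at px (319,252). Going down to pinch it.

```bash
python3 - <<'E'
from h import *
ya=.106;b=np.array([.5843,-.2150])
print(move_l([*b,.256],feed=.12,max_force=8))
s=observe();f=s["ft_force"];print(s["eef_pos"],f)
gripper_to(.006,60);hold(.2);s=observe();print(s["opening"],s["ft_force"],s["eef_pos"],s["time_s"])
p,d,c=snap("w11")
E
```

```text
False
[ 0.5848 -0.2153  0.2572] [-1.1901  0.315  -0.2901]
0.011245656139734167 [-0.4838 -0.2365  5.4305] [ 0.5847 -0.2152  0.2571] 39.3917
```

View pics/w11.png

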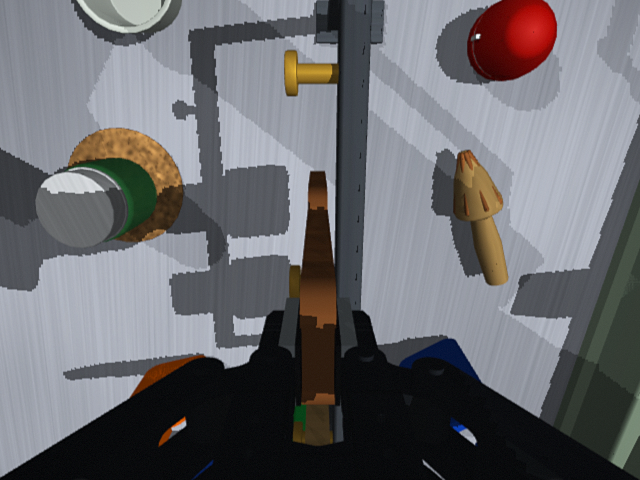

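```bash
python3 - <<'E'
from h import *
ya=.106;b=np.array([.5847,-.2152]);rx=np.array([np.cos(ya),np.sin(ya)])
z0=.2571
print(move_l([*b,z0+.028],feed=.06,max_force=15));s=observe();print(s["ft_force"],s["eef_pos"],s["opening"])
q=b-rx*.055
print(move_l([*q,z0+.028],feed=.06,max_force=12));s=observe();print(s["ft_force"],s["eef_pos"],s["opening"])
p,d,c=snap("w12");print(s["time_s"])
P=world(c,d);e=s["eef_pos"]
for v in range(285,412,6): print(v,P[v,314:326].mean(0),p[v,318])
E
```

```text
False
[-0.0991  0.8283 -1.55  ] [ 0.5847 -0.2152  0.2851] 0.010748467605680111
False
[ 0.5693 -0.0686 -0.5726] [ 0.5302 -0.221   0.2851] 0.010947677127094851
41.1417
285 [ 0.528  -0.1989  0.305 ] [74 45 23]
291 [ 0.5281 -0.2002  0.3069] [93 55 29]
297 [ 0.5282 -0.2015  0.3088] [106  63  32]
303 [nan nan nan] [112  65  32]
309 [ 0.5286 -0.2048  0.3108] [118  69  34]
315 [ 0.5288 -0.2066  0.3115] [127  75  39]
321 [ 0.529  -0.2087  0.3118] [124  72  37]
327 [ 0.5292 -0.2108  0.312 ] [47 28 13]
333 [ 0.5295 -0.2132  0.3115] [48 30 17]
339 [nan nan nan] [46 29 15]
345 [nan nan nan] [47 30 15]
351 [ 0.5302 -0.2197  0.312 ] [49 30 19]
357 [ 0.5304 -0.222   0.3121] [46 27 13]
363 [nan nan nan] [45 27 13]
369 [ 0.5309 -0.2267  0.312 ] [46 28 13]
375 [ 0.5312 -0.229   0.3123] [47 27 13]
381 [ 0.5315 -0.2316  0.3119] [48 29 18]
387 [ 0.5317 -0.2338  0.3122] [45 28 16]
393 [ 0.532  -0.2363  0.3122] [127  75  38]
399 [ 0.5323 -0.2397  0.3111] [112  66  33]
405 [nan nan nan] [188 195 207]
411 [ 0.5631 -0.5101  0.0007] [158 163 173]
```

View pics/w12.png

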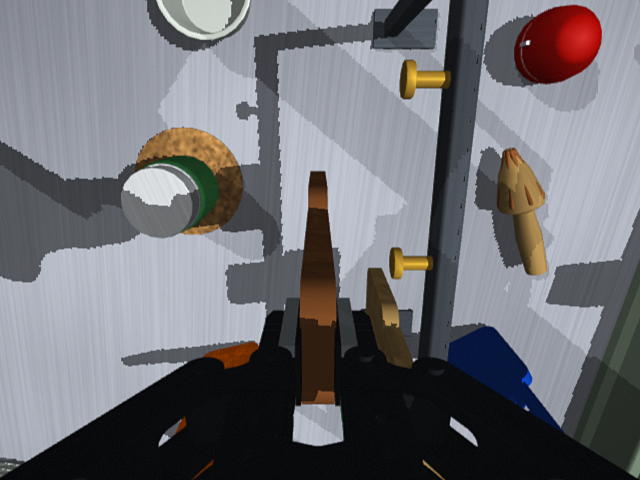

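The board came off cleanly and is held with its top 27 mm above the TCP. I'll measure its lateral offset in the grip, with the stud as a cross-check.

```bash
cat >> h.py <<'E'
def board_lat(P,p,c,e,yaw,ztop,half=.036):
    """lateral coordinate (tool -z dir axis t) of board relative to TCP, from side faces & top"""
    t=np.array([-np.sin(yaw),np.cos(yaw),0]); nx=np.array([np.cos(yaw),np.sin(yaw),0])
    R=P-e; lt=R@t; ln=R@nx; dz=P[...,2]-ztop
    ok=(abs(ln)<.010)&(abs(lt)<.06)
    ok[:,:295]=False;ok[:,345:]=False
    neck=ok&(dz<-.02)&(dz>-.095); blade=ok&(dz<-.135)&(dz>-.205)
    top=ok&(abs(dz)<.0025)
    r={}
    for n,m in(("neck",neck),("blade",blade),("top",top)):
        if m.sum()>20: r[n]=(int(m.sum()),np.percentile(lt[m],[2,50,98]).round(4),np.median(ln[m]).round(4))
    return r
E
python3 - <<'E'
from h import *
p,d,c=load("w12.npz");P=world(c,d);e=np.array([.5302,-.221,.2851])
print(board_lat(P,p,c,e,.106,.312))
m=brass(p)
t=np.array([-np.sin(.106),np.cos(.106),0])
for u in range(414,432,3):
    v=np.nonzero(m[245:285,u])[0]+245
    if len(v): X=ray(c,u,(v.min()+v.max())/2,.22);print(u,v.min(),v.max(),X,(X-e)@t)
for u in range(418,445,4):
    v=np.nonzero(m[60:100,u])[0]+60
    if len(v): X=ray(c,u,(v.min()+v.max())/2,.22);print(u,v.min(),v.max(),X,(X-e)@t)
E
```

```text
{'neck': (1412, array([0.0097, 0.0231, 0.0236]), np.float64(-0.0004)), 'blade': (235, array([0.0338, 0.034 , 0.0342]), np.float64(-0.001)), 'top': (3558, array([-0.0201,  0.0018,  0.0181]), np.float64(-0.0004))}
414 257 269 [ 0.5834 -0.2173  0.22  ] -0.001937844024309072
417 257 269 [ 0.5851 -0.2171  0.22  ] -0.0019366990085172872
420 257 269 [ 0.5867 -0.2169  0.22  ] -0.0019355539951846068
423 257 269 [ 0.5884 -0.2168  0.22  ] -0.0019344089843110778
426 258 268 [ 0.5901 -0.2166  0.22  ] -0.0019332639758966519
418 71 87 [ 0.5682 -0.123   0.22  ] 0.09342911134595362
422 71 87 [ 0.5701 -0.1228  0.22  ] 0.09343032020477425
426 71 87 [ 0.5721 -0.1226  0.22  ] 0.09343152906058466
430 71 87 [ 0.574  -0.1224  0.22  ] 0.09343273791338483
434 71 87 [ 0.5759 -0.1222  0.22  ] 0.09343394676317478
438 71 87 [ 0.5779 -0.122   0.22  ] 0.0934351556099545
442 71 84 [ 0.5797 -0.1211  0.22  ] 0.09411168797884394
```

Neck and blade sides both put the board centre 1.7-2.0 mm towards -y of the TCP, and the stud gives 1.94 mm, so they agree. Carrying it to a standoff at hook 2.

```bash
python3 - <<'E'
from h import *
o=dn(-D+.029)
e=observe()["eef_pos"]
move_l([.50,-.2,.345],feed=.2)
move_l([.50,.2086,.345],feed=.3,rotation=o)
move_l([.58,.2098,.292],feed=.2)
s=observe();e=s["eef_pos"];print(e,s["tcp_rot"],s["opening"],s["ft_force"])
p,d,c=snap("w13");P=world(c,d)
print(board_lat(P,p,c,e,.029,e[2]+.027))
m=brass(p);t=np.array([-np.sin(.029),np.cos(.029),0]);nx=np.array([np.cos(.029),np.sin(.029),0])
m2=m.copy();m2[:, :350]=0
n,l,s2,cen=cv2.connectedComponentsWithStats(m2.astype(np.uint8))
for i in range(1,n):
    if s2[i,4]>100:print(s2[i],cen[i])
print(s["time_s"])
E
```

```text
[0.5798 0.2092 0.2922] [-1.5213  1.5701 -3.0641] 0.01085304816267681 [ 0.5648 -0.3032 -1.1785]
{'neck': (1419, array([0.0096, 0.0231, 0.0235]), np.float64(-0.0003)), 'blade': (237, array([0.0338, 0.034 , 0.0342]), np.float64(-0.001)), 'top': (3538, array([-0.0201,  0.002 ,  0.018 ]), np.float64(-0.0003))}
[460  78   8  35 191] [463.5812  95.2356]
[398  88  60  17 848] [427.4611  95.8314]
[443 255   7  27 128] [445.9375 268.1172]
[391 257  50  19 620] [414.9323 264.3694]
43.8333
```

View pics/w13.png

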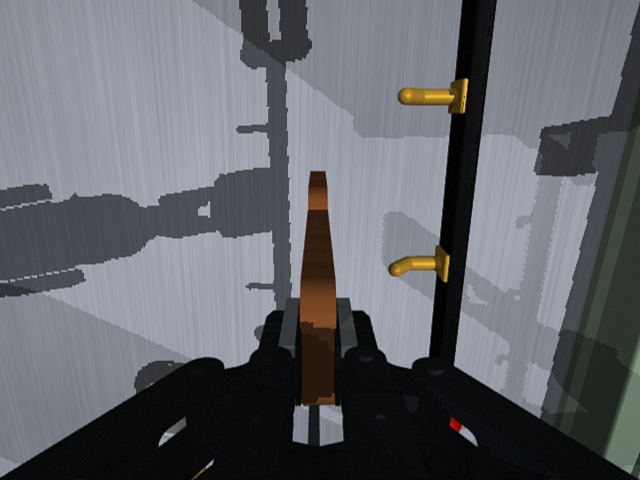

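```bash
cat >> h.py <<'E'
def hook_lat(p,c,e,yaw,r0,r1,us):
    m=brass(p);t=np.array([-np.sin(yaw),np.cos(yaw),0]);nx=np.array([np.cos(yaw),np.sin(yaw),0])
    for u in us:
        v=np.nonzero(m[r0:r1,u])[0]+r0
        if len(v): X=ray(c,u,(v.min()+v.max())/2,.22);print(u,v.min(),v.max(),X[:2],"lat",((X-e)@t).round(4),"n",((X-e)@nx).round(4))
E
python3 - <<'E'
from h import *
p,d,c=load("w13.npz");e=np.array([.5798,.2092,.2922])
hook_lat(p,c,e,.029,250,285,range(395,450,4))
hook_lat(p,c,e,.029,75,115,range(405,470,6))
E
```

```text
395 263 275 [0.6244 0.2021] lat -0.0084 n 0.0444
399 261 274 [0.6266 0.2031] lat -0.0075 n 0.0466
403 259 272 [0.6288 0.2044] lat -0.0062 n 0.0489
407 257 270 [0.631  0.2057] lat -0.005 n 0.0511
411 257 269 [0.6333 0.2061] lat -0.0047 n 0.0534
415 257 269 [0.6356 0.2061] lat -0.0047 n 0.0557
419 257 269 [0.6379 0.2062] lat -0.0047 n 0.058
423 257 269 [0.6402 0.2063] lat -0.0047 n 0.0603
427 257 269 [0.6425 0.2063] lat -0.0047 n 0.0626
431 257 269 [0.6448 0.2064] lat -0.0047 n 0.0649
435 258 267 [0.6471 0.2068] lat -0.0044 n 0.0672
439 258 267 [0.6494 0.2068] lat -0.0044 n 0.0695
443 274 281 [0.6529 0.1976] lat -0.0137 n 0.0727
447 255 280 [0.6544 0.2039] lat -0.0075 n 0.0744
405 88 103 [0.6212 0.2966] lat 0.0861 n 0.0439
411 88 103 [0.6242 0.2967] lat 0.0861 n 0.047
417 89 103 [0.6273 0.2965] lat 0.0859 n 0.05
423 89 104 [0.6304 0.2963] lat 0.0856 n 0.0531
429 89 103 [0.6334 0.2967] lat 0.0859 n 0.0561
435 89 103 [0.6364 0.2968] lat 0.0859 n 0.0592
441 89 104 [0.6395 0.2966] lat 0.0856 n 0.0622
447 89 104 [0.6426 0.2967] lat 0.0856 n 0.0653
453 89 99 [0.6455 0.298 ] lat 0.0868 n 0.0682
465 78 108 [0.6515 0.2986] lat 0.0873 n 0.0742
```

```bash
cat > hang.py <<'E'
from h import *
def hang(dn_, dl, yaw=.029, zi=.292, zh=.2571):
    t=np.array([-np.sin(yaw),np.cos(yaw),0]);nx=np.array([np.cos(yaw),np.sin(yaw),0])
    e=observe()["eef_pos"]
    A=e+t*dl; A[2]=zi
    print(move_l(A,feed=.05)); 
    B=A+nx*dn_
    st=move_l(B,feed=.05,max_force=6);s=observe();print("in",st,s["eef_pos"]-B,s["ft_force"])
    if st: return
    C=B.copy();C[2]=zh+.006
    st=move_l(C,feed=.04,max_force=6);s=observe();print("down",st,s["eef_pos"]-C,s["ft_force"])
    if st: return
    C[2]=zh-.002
    st=move_l(C,feed=.01,max_force=5);s=observe();print("seat",st,s["eef_pos"]-C,s["ft_force"],s["opening"],s["time_s"])
E
python3 - <<'E'
from hang import *
hang(.061,-.0028)
snap("w14")
E
```

```text
False
in False [-0.0002  0.0001  0.0001] [ 0.1637  0.3298 -1.3006]
down False [0.0002 0.     0.0003] [ 0.4522  0.2814 -1.6014]
seat True [-0.     0.     0.002] [ 0.3286 -0.0563  4.9005] 0.010932904273763972 46.9917
```

View pics/w14.png

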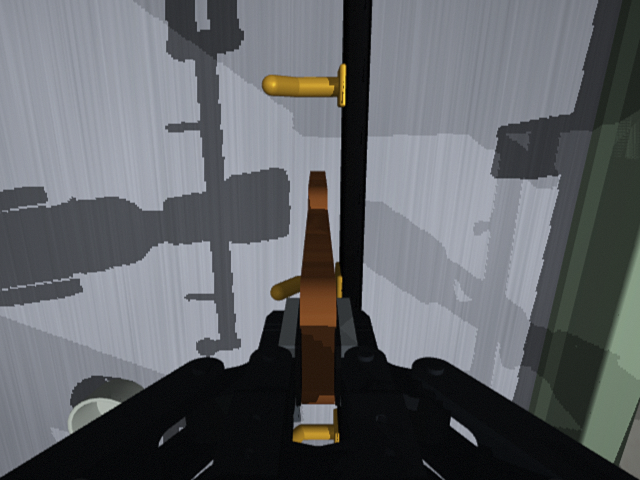

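Contact came at exactly the hung height, with the prong through the board. Releasing and checking.

```bash
python3 - <<'E'
from h import *
gripper_to(.04);hold(.2)
e=observe()["eef_pos"]
move_l([e[0],e[1],.36],feed=.12)
snap("w15");P,p,d,c=cloud("scene","s15");cv2.imwrite("pics/s15z.png",cv2.resize(p[60:320,220:440],None,fx=2.5,fy=2.3)[:,:,::-1]);print(observe()["time_s"])
E
```

```text
48.75
```

View pics/w15.png

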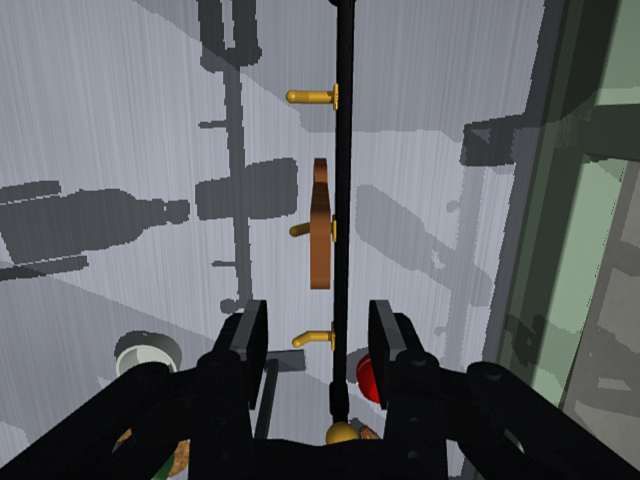

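View pics/s15z.png

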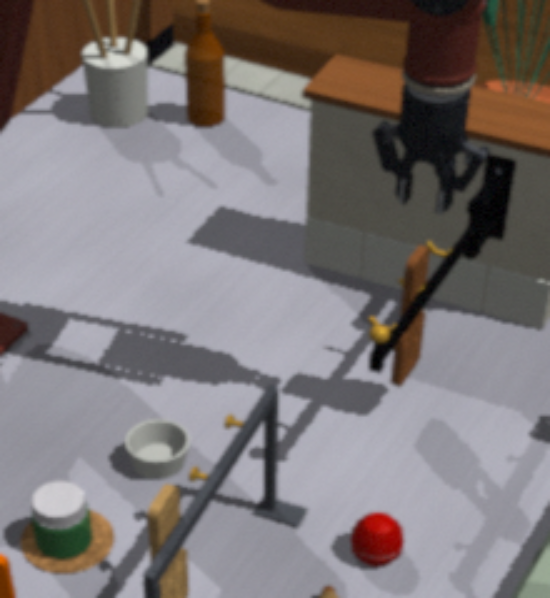

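Brown board hangs on hook 2 with the prong through it (px 300,230). The jar is still on its coaster. Now the pale board on the right stud.

```bash
python3 - <<'E'
from h import *
ya=.106;o=dn(-D+ya);b=np.array([.5945,-.3098])
move_l([.52,.1,.40],feed=.3)
move_l([.54,-.28,.40],feed=.35,rotation=o)
movep([*b,.36],o)
p,d,c=snap("w16");P=world(c,d);z=P[...,2];e=observe()["eef_pos"]
hsv=cv2.cvtColor(p,cv2.COLOR_RGB2HSV)
m=(hsv[...,0]<28)&(hsv[...,1]>80)&(z>.2815)&(z<.2865)
n,l,s,cen=cv2.connectedComponentsWithStats(m.astype(np.uint8))
for i in range(1,n):
    if s[i,4]>150: print(s[i],cen[i],np.median(P[l==i],0),P[l==i].min(0),P[l==i].max(0))
print(e,observe()["time_s"])
hook_lat(p,c,e,ya,60,300,range(285,312,3))
E
```

```text
[ 307  225   21   67 1327] [316.691  257.8071] [ 0.5938 -0.3099  0.2839] [ 0.5863 -0.3328  0.2815] [ 0.6017 -0.2906  0.2858]
[ 0.5948 -0.3082  0.3604] 51.1417
300 79 227 [ 0.5762 -0.2575] lat 0.0523 n -0.0132
303 79 233 [ 0.5784 -0.2594] lat 0.0503 n -0.0111
306 87 235 [ 0.5809 -0.2625] lat 0.0468 n -0.009
309 87 292 [ 0.585  -0.2822] lat 0.0268 n -0.007
```

View pics/w16.png

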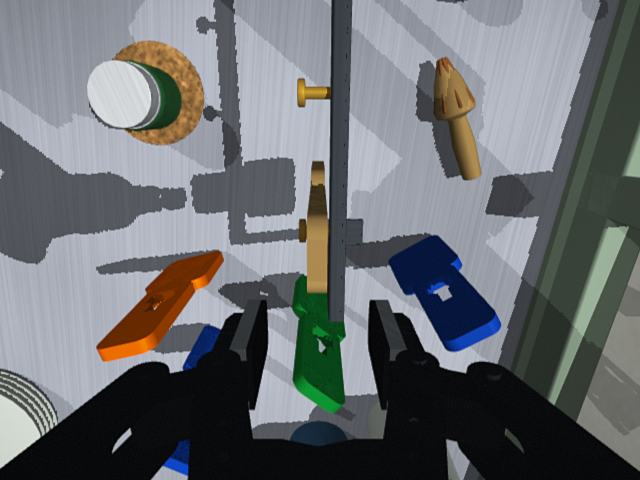

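```bash
python3 - <<'E'
from h import *
ya=.106;b=np.array([.5941,-.3098]);rx=np.array([np.cos(ya),np.sin(ya)])
print(move_l([*b,.256],feed=.12,max_force=8))
gripper_to(.006,60);hold(.2);s=observe();print(s["opening"],s["ft_force"],s["eef_pos"],s["time_s"])
b=s["eef_pos"][:2];z0=s["eef_pos"][2]
print(move_l([*b,z0+.028],feed=.06,max_force=15));s=observe();print(s["ft_force"],s["eef_pos"])
q=b-rx*.055
print(move_l([*q,z0+.028],feed=.06,max_force=12));s=observe();e=s["eef_pos"];print(s["ft_force"],e,s["opening"])
p,d,c=snap("w17");P=world(c,d);t=np.median(P[340:380,314:326,2][~np.isnan(P[340:380,314:326,2])]);print("top-tcp",t-e[2],"z0",z0)
print(board_lat(P,p,c,e,ya,t),s["time_s"])
E
```

```text
False
0.011071909629951776 [ 0.3979 -0.0304  6.1915] [ 0.5945 -0.3101  0.2571] 52.7167
False
[ 1.0021  0.1555 -1.5216] [ 0.5945 -0.3101  0.2851]
False
[ 0.6757  0.4625 -0.4793] [ 0.5401 -0.3159  0.2851] 0.010917563939860203
top-tcp 0.02679903060583233 z0 0.2570853451622041
{'neck': (1409, array([0.0096, 0.0235, 0.0239]), np.float64(-0.0004)), 'blade': (250, array([0.0342, 0.0344, 0.0346]), np.float64(-0.0006)), 'top': (3595, array([-0.0199,  0.0026,  0.0186]), np.float64(-0.0004))} 54.4167
```

View pics/w17.png

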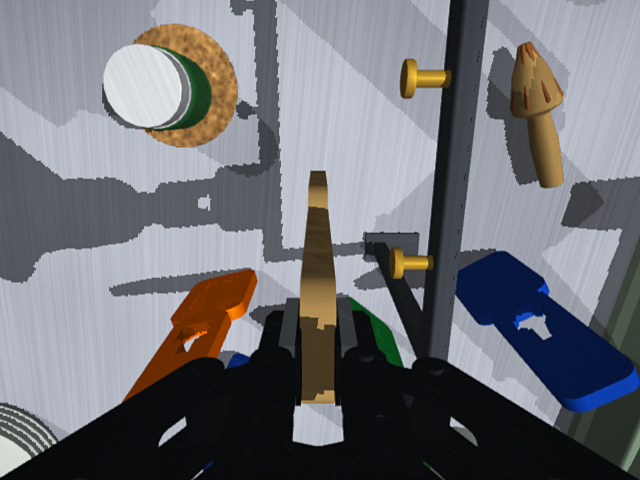

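Rail is clear; the board centre is 1.5 mm off the TCP. Going to the standoff at hook 3.

```bash
python3 - <<'E'
from h import *
o=dn(-D+.029)
e=observe()["eef_pos"]
move_l([.52,-.3,.345],feed=.2)
move_l([.50,.1166,.345],feed=.3,rotation=o)
move_l([.582,.1162,.292],feed=.2)
s=observe();e=s["eef_pos"];print(e,s["opening"],s["ft_force"])
p,d,c=snap("w18");P=world(c,d)
print(board_lat(P,p,c,e,.029,e[2]+.027))
hook_lat(p,c,e,.029,250,290,range(391,450,4))
print(s["time_s"])
E
```

```text
[0.5818 0.1156 0.2921] 0.010721927135056155 [ 0.5643  0.3826 -0.7305]
{'neck': (1424, array([0.0096, 0.0234, 0.0239]), np.float64(-0.0003)), 'blade': (250, array([0.0341, 0.0343, 0.0345]), np.float64(-0.001)), 'top': (3542, array([-0.0196,  0.0022,  0.0183]), np.float64(-0.0003))}
391 261 263 [0.6236 0.1128] lat -0.004 n 0.0418
395 257 269 [0.626  0.1123] lat -0.0046 n 0.0441
399 256 269 [0.6282 0.1126] lat -0.0043 n 0.0464
403 254 267 [0.6304 0.1139] lat -0.0031 n 0.0486
407 252 265 [0.6326 0.1152] lat -0.0019 n 0.0508
411 251 263 [0.6348 0.1162] lat -0.0009 n 0.0531
415 251 263 [0.6371 0.1163] lat -0.0009 n 0.0554
419 251 263 [0.6394 0.1163] lat -0.0009 n 0.0577
423 251 263 [0.6417 0.1164] lat -0.0009 n 0.06
427 251 263 [0.644  0.1165] lat -0.0009 n 0.0623
431 251 263 [0.6463 0.1165] lat -0.0009 n 0.0645
435 251 263 [0.6486 0.1166] lat -0.0009 n 0.0668
439 251 261 [0.6508 0.1173] lat -0.0003 n 0.0691
443 255 259 [0.6532 0.1167] lat -0.0009 n 0.0714
447 250 276 [0.6559 0.1131] lat -0.0046 n 0.0741
57.125
```

View pics/w18.png

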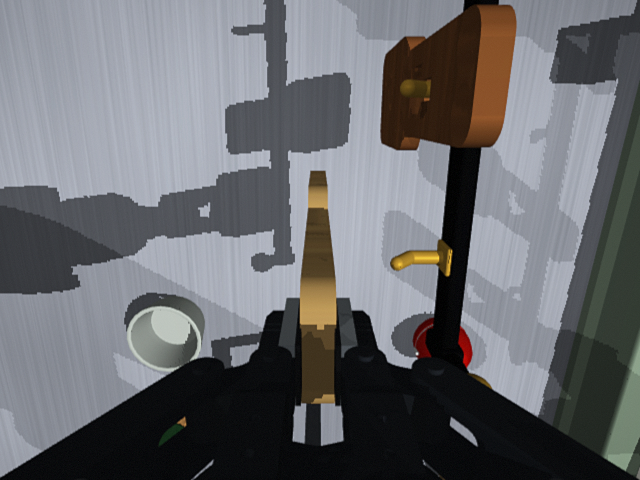

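```bash
python3 - <<'E'
from hang import *
hang(.061,.0007)
snap("w19")
E
```

```text
False
in False [-0.0002  0.      0.0001] [ 0.2819  0.868  -1.0931]
down False [0.0001 0.     0.0003] [ 0.895   0.4164 -1.1172]
seat True [ 0.    -0.     0.002] [-0.3747 -0.2066  4.679 ] 0.010770925833937491 60.2833
```

View pics/w19.png

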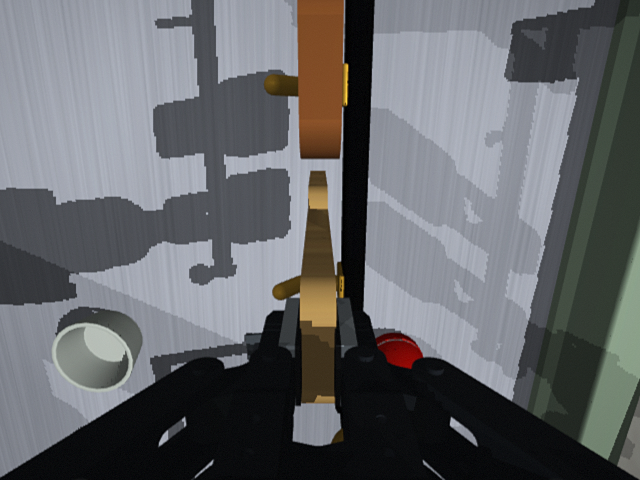

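```bash
python3 - <<'E'
from h import *
gripper_to(.04);hold(.2)
e=observe()["eef_pos"]
move_l([e[0],e[1],.36],feed=.12)
P,p,d,c=cloud("scene","s20");cv2.imwrite("pics/s20z.png",cv2.resize(p[60:320,220:440],None,fx=2.5,fy=2.3)[:,:,::-1])
o=dn(-D+.03)
movep([.6608,.0582,.37],o)
p,d,c=snap("w20")
m=brass(p).astype(np.uint8)
n,l,s,cen=cv2.connectedComponentsWithStats(m)
for i in range(1,n):
    if s[i,4]>200:print(s[i],cen[i],ray(c,*cen[i],.265))
print(observe()["eef_pos"],observe()["time_s"])
E
```

```text
[275   0  24  10 208] [286.9327   4.1154] [0.6397 0.1907 0.265 ]
[ 277   92   35   94 2542] [292.7215 138.7537] [0.6435 0.1193 0.265 ]
[301 221  36  36 988] [318.2713 238.4028] [0.6607 0.057  0.265 ]
[  95  331   76   42 1284] [134.6651 345.1246] [ 0.5325 -0.0261  0.265 ]
[351 335  28  66 717] [363.2232 361.1827] [ 0.6957 -0.0346  0.265 ]
[159 467  29  13 208] [175.399  474.5048] [ 0.5519 -0.1442  0.265 ]
[0.6606 0.0577 0.369 ] 62.4
```

View pics/w20.png

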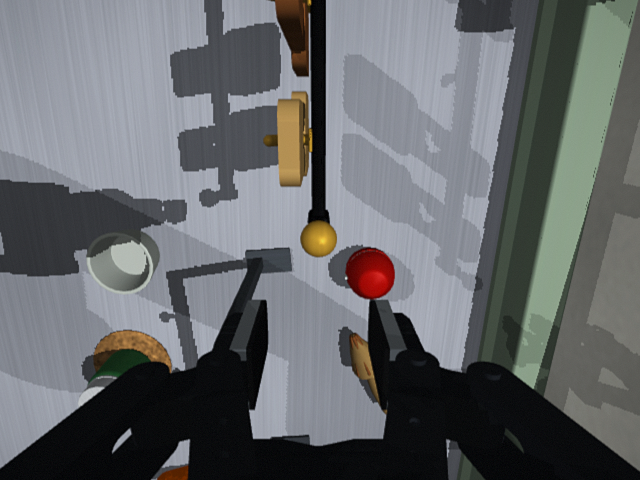

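View pics/s20z.png

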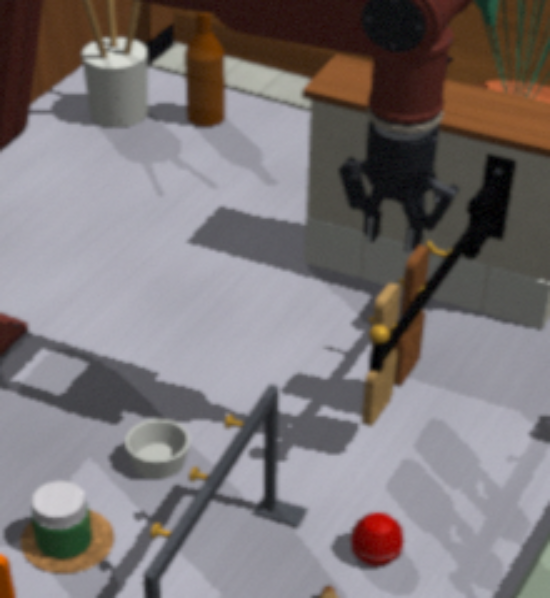

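Both boards hang on hooks 2 and 3, and the knob is at px (318,238). Folding slowly.

```bash
python3 - <<'E'
from h import *
pv=np.array([.6518,.3731]);r=.315;z=.246
k=[.6607,.0577]
print(move_l([*k,z],feed=.1,max_force=8))
gripper_to(.015,30);s=observe();print(s["opening"],s["eef_pos"],s["ft_force"])
a0=1.5986
for a in np.linspace(a0,.17,13)[1:]:
    X=pv-r*np.array([np.cos(a),np.sin(a)])
    st=move_l([X[0],X[1],z],feed=.07,rotation=dn(a-np.pi),max_force=15)
    s=observe();print(round(a,3),st,s["eef_pos"][:2],s["ft_force"],s["opening"])
    if st:break
print(s["time_s"]);snap("w21")
E
```

```text
False
0.02211406264713738 [0.6612 0.0577 0.2471] [ 0.2156 -0.3881  3.2159]
1.48 False [0.623  0.0589] [-0.9738 -1.5399  6.5636] 0.022177431230636167
1.36 False [0.586  0.0645] [-2.0544 -2.7382  7.0249] 0.02208616346643695
1.241 False [0.5498 0.0744] [-2.3094 -3.5131  7.5816] 0.021752195902911397
1.122 False [0.515  0.0887] [-2.659  -3.5396  7.1661] 0.021631582899126648
1.003 False [0.4822 0.1069] [-3.0503 -3.137   9.1109] 0.021935994076746203
0.884 False [0.4517 0.129 ] [-3.5313 -3.2049  8.9302] 0.02227097261728917
0.765 False [0.424  0.1545] [-4.7265 -3.6527  9.324 ] 0.022311037163572967
0.646 False [0.3996 0.1833] [-4.9716 -3.0217 10.6842] 0.022111473347596715
0.527 False [0.3787 0.2147] [-5.8008 -2.6024 11.6416] 0.02202389991976955
0.408 False [0.3617 0.2483] [-5.4884 -1.2973  9.6488] 0.021885382317911106
0.289 False [0.349  0.2838] [-5.6094 -1.1578  9.9161] 0.02163729535605694
0.17 False [0.3405 0.3205] [-4.6457  0.3801 10.0223] 0.02186961636476244
72.3
```

View pics/w21.png

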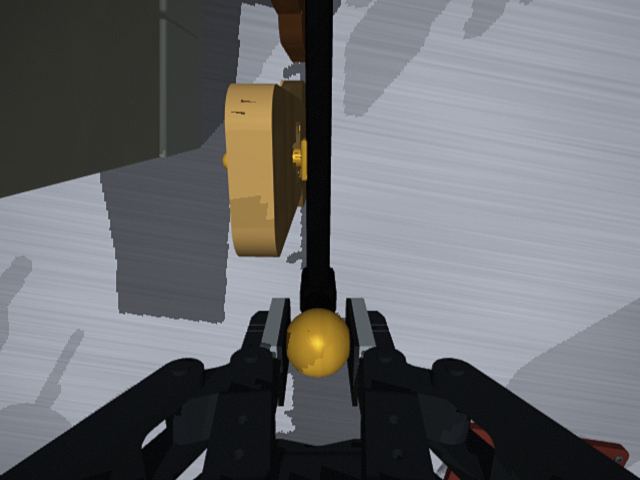

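```bash
python3 - <<'E'
from h import *
pv=np.array([.6518,.3731]);r=.315;z=.246
for a in (.13,.09,.06,.03,0.,-.03,-.06):
    X=pv-r*np.array([np.cos(a),np.sin(a)])
    st=move_l([X[0],X[1],z],feed=.03,rotation=dn(a-np.pi),max_force=15)
    s=observe();print(round(a,3),st,s["eef_pos"],s["ft_force"],s["opening"])
    if st:break
X=s["eef_pos"]+[0.0005,.012,0]
print(move_l(X,feed=.015,max_force=18));s=observe();print(s["eef_pos"],s["ft_force"],s["time_s"])
E
```

```text
0.13 False [0.3386 0.3328 0.247 ] [-4.667   0.3926  8.9912] 0.0217127501216946
0.09 False [0.3373 0.3454 0.2469] [-4.3245  0.5778  8.664 ] 0.02197247203212361
0.06 False [0.3366 0.3549 0.247 ] [-4.7357 -0.7087  9.228 ] 0.02222882966553119
0.03 True [0.3364 0.3569 0.247 ] [-0.8272 -2.8274  5.5066] 0.021701302233356697
True
[0.3364 0.3567 0.247 ] [-0.1195 -1.3448  4.3414] 74.5917
```

Two hard stops at the same point, and the total swing of 1.547 rad matches the stated 1.55. Releasing and checking.

```bash
python3 - <<'E'
from h import *
gripper_to(.045);hold(.3)
e=observe()["eef_pos"]
move_l([e[0],e[1],.36],feed=.12)
p,d,c=snap("w22")
for i in range(1):
    m=brass(p).astype(np.uint8);n,l,s,cen=cv2.connectedComponentsWithStats(m)
    for i in range(1,n):
        if s[i,4]>300:print(s[i],cen[i],ray(c,*cen[i],.265))
move_l([.30,.15,.45],feed=.25)
hold(1)
P,p,d,c=cloud("top","t23");print(jar_find(P,c,p));print(coaster_find(p,c)[2])
r=cv2.resize(p[130:340,60:460],None,fx=2,fy=2);cv2.imwrite("pics/t23z.png",r[:,:,::-1])
P,p,d,c=cloud("scene","s23");cv2.imwrite("pics/s23z.png",cv2.resize(p[60:320,220:480],None,fx=2.3,fy=2.3)[:,:,::-1]);print(observe()["time_s"],observe()["ft_force"])
E
```

```text
[    0     0   145   234 30000] [ 64.371  120.7562] [0.4035 0.5007 0.265 ]
[ 258   92   39   97 2207] [282.7875 141.9189] [0.3976 0.3774 0.265 ]
[ 297  226   37   37 1067] [315.4171 243.9391] [0.3365 0.3558 0.265 ]
[(np.int32(339), array([368.1032, 297.826 ]), array([ 0.3895, -0.2256,  0.085 ]), array([ 0.3893, -0.2252,  0.0877]))]
[ 0.3913 -0.2294  0.003 ]
78.55 [ 0.0071 -0.9227  0.1886]
```

View pics/w22.png

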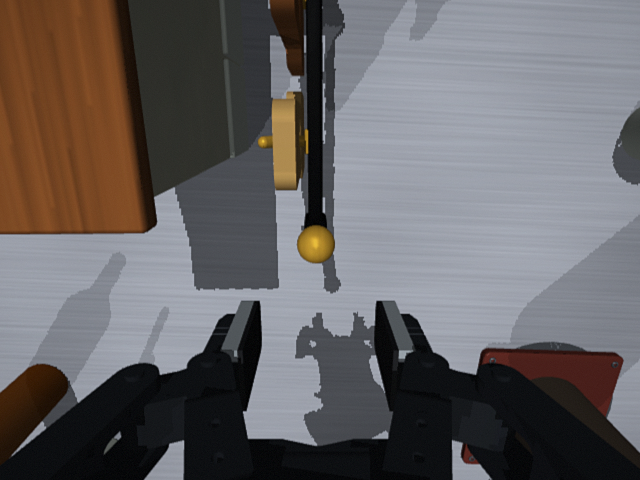

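View pics/t23z.png

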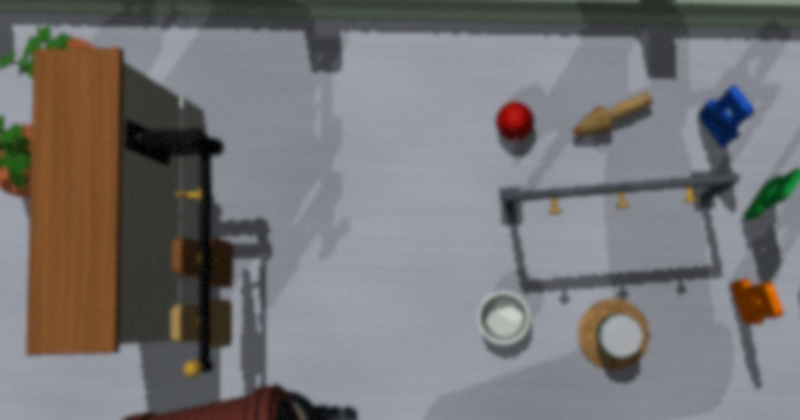

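View pics/s23z.png

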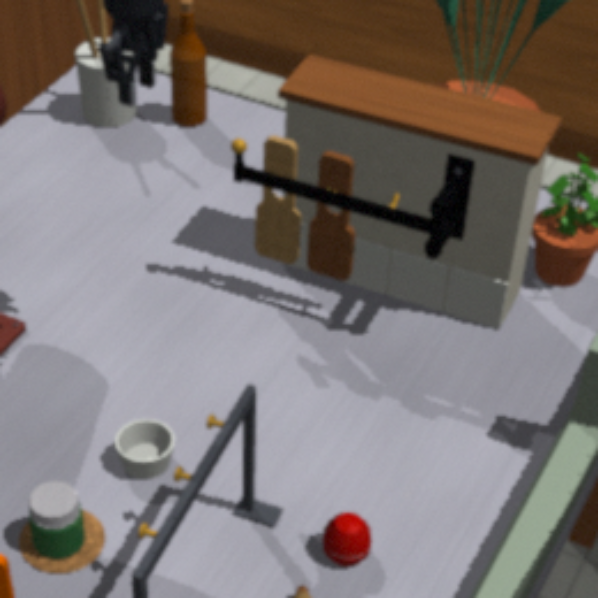

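Everything is in place: both boards hang upright, the arm is folded, and the jar lid at (620,337) sits within the coaster at (613,333). Handing in.

```bash
python3 - <<'E'
from plant import *
job_done();print(observe()["time_s"])
E
```

```text
the job is handed in; nothing more can be done
the job is handed in; nothing more can be done
```

The job is done and handed in after about 79 s. The window rail is clear, both boards that were there hang on the arm, and the arm is folded back against the wall.

- **Jar:** I stood it on the coaster first. It was later knocked about 35 mm, after the arm was out but before any board was moved, so I put it back then. The last check has its centre about 4 mm from the coaster's centre.
- **Arm out:** I swung it until two pushes halted at the same place.
- **Boards:** Two boards were on the rail and its left stud was empty. The brown one went on hook 2 and the pale one on hook 3; each seated at the expected height with no side contact.
- **Arm folded:** It came back to a hard stop at the wall. The measured swing was 1.547 rad, against the stated 1.55.

The final pictures, taken over a second after the robot let go, show both boards hanging upright and the ramekin, timer and reamer where they were. I took one picture per camera, so "hanging still" rests on that wait, not on comparing two frames. No check failed or disagreed, apart from the jar being knocked.

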